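Hang the cutlery cup on the dish rack

TASK

Pick up the empty white cutlery cup and hang it by its two back hooks on the front rail of the dish rack, both hooks fully down over the rail; the wire frame sits loosely in its tray on soft feet, so feel for the rail and never force it. Before you let go, tug the cup downward gently and hold the pull for about a second to make sure that it is held, then leave it hanging upright. Leave the mug, the sugar jar, the spoon and the fork where they are.

Things in the scene. Friction and masses are not known exactly. Their poses are not given: they have to be found in the camera images.
- cutlery_cup: cutlery cup: empty, open-topped white plastic box with drain slots, 62 mm deep (x), 60 wide (y), 115 high, 0.11 to 0.23 kg, standing upright on the worktop. Origin: centre of its underside; z up; +x points to its back, where two strap hooks leave the top of the wall and turn down. The back wall (x = +31 mm) is flat
- cup_grip (a point): middle of the cup, 85 mm above its underside (30 mm below the rim); axes as the cup's. Grip here from above across the 60 mm width, pads on the flat +y and -y sides, which are solid over the top 45 mm
- hook_left (a point): cup's hook on its +y side: middle of the throat at the underside of the strap (35.5, 24, 112 mm in the cup's frame; axes as the cup's). Throat 9 mm front to back: back wall at x = 31, inner face of the down-turned tongue at x = 40. Tongue 3.5 mm thick, 12 wide, tip 16 mm below this point. When hung, this point is 3 mm above the real rail's axis and within 1.5 mm of it in x
- hook_right (a point): the same for the like hook on the cup's -y side (35.5, -24, 112 mm in the cup's frame)
- dish_rack: dish rack: a steel wire frame, 270 mm wide (y), 210 deep (x), that stands loosely on soft feet in a fixed grey drip tray 254 x 300 mm. Plates stand in its left half, a tumbler at its back right, all below 0.21 m. Origin: centre of the tray's underside; -x is its front; a hung cup's +x agrees with its +x. Over 18 N between cup and rack is too much; 6 to 10 N is a gentle tug
- rail_mid (a point): where the axis of the front rail (round bar 6 mm thick along y, 160 mm up) has its mid-length, reckoned from the tray; axes as the rack's. The real rail lies up to 8 mm nearer or farther in x and up to 4 mm higher or lower; y is true. A like bar 85 mm below it stops the cup's back. Put the cup's middle at this y or a multiple of 24 mm from it, so that both tongues pass between the wires
- wire_top (a point): top of one of the upright wires, 5 mm thick, that stand right behind the front rail (axis 5.5 mm behind the rail's axis, tops 3.5 mm above it, shifted with it) at y = +-12, +-36, +-60, +-84, +-108 mm from the rail's middle; this one is at +12 mm. A tongue that lands on a wire or on the rail stays perched about 16 mm too high and must be lifted and moved over
- dispenser_front (a point): front end of the tap of the tall, fixed water dispenser (220 mm wide along y, 0.39 m high, reaching back from this point), which stands between the cup and the rack: carry the cup past on the robot's side of it
- mug: bystander: green and white mug, 93 mm high, left of the work. Origin under its body
- sugar_jar: bystander: square clear jar with red lid, 68 x 68 x 105 mm, right of the rack. Origin: centre of its underside
- spoon: bystander: steel spoon, 201 mm long, lying on the worktop. Origin: centre of its underside
- fork: bystander: steel fork, 206 mm long, lying on the worktop. Origin: centre of its underside

How it is judged:
On the way, in this order (a step that is already met when the one before it is completed fails the run):
1. the cup is lifted clear of the worktop in the fingers (height (world z) of cutlery_cup above 0.03 m and contact force between the fingers and cutlery_cup above 0.5 N), for 0.2 s.
2. with both hooks fully down over the rail and the fingers still on the cup, it is pulled down so that the rack carries 5 to 18 N (z of hook_left in the frame of rail_mid between -0.004 and 0.009 m and x of hook_left in the frame of rail_mid between -0.012 and 0.012 m and y of hook_left in the frame of rail_mid between -0.12 and 0.12 m and z of hook_right in the frame of rail_mid between -0.004 and 0.009 m and x of hook_right in the frame of rail_mid between -0.012 and 0.012 m and y of hook_right in the frame of rail_mid between -0.12 and 0.12 m and contact force between cutlery_cup and dish_rack above 5 N and contact force between the fingers and cutlery_cup above 0.5 N), for 0.4 s.
At the end, for the whole second after the job is handed in: the cup hangs released, at rest and upright (within 0.1 rad) anywhere along the rack's front rail, carried by the rack, the throat of each hook over the rail: throat point within 12 mm of the reckoned axis in x and -4 to 9 mm above it (the frame's play included; perched hooks are higher) (z of hook_left in the frame of rail_mid between -0.004 and 0.009 m and x of hook_left in the frame of rail_mid between -0.012 and 0.012 m and y of hook_left in the frame of rail_mid between -0.12 and 0.12 m and z of hook_right in the frame of rail_mid between -0.004 and 0.009 m and x of hook_right in the frame of rail_mid between -0.012 and 0.012 m and y of hook_right in the frame of rail_mid between -0.12 and 0.12 m and angle between cutlery_cup's own z axis and vertical below 0.1 rad and linear speed of cutlery_cup below 0.02 m/s and angular speed of cutlery_cup below 0.2 rad/s and contact force between cutlery_cup and dish_rack above 0.4 N); the robot touches nothing.
It fails at once if the cup is forced against the rack with more than 18 N (contact force between cutlery_cup and dish_rack above 18 N).
It fails at once if the mug is moved more than 20 mm (distance of mug from where it was at the start of the episode above 0.02 m).
It fails at once if the sugar jar is moved more than 20 mm (distance of sugar_jar from where it was at the start of the episode above 0.02 m).
It fails at once if the spoon is moved more than 20 mm (distance of spoon from where it was at the start of the episode above 0.02 m).
It fails at once if the fork is moved more than 20 mm (distance of fork from where it was at the start of the episode above 0.02 m).
It also fails if it takes over 54 s, if anything falls off the work surface, if the arm or the gripper's body presses on something with over 40 N, if the wrist force passes 120 N, or if a joint passes its speed limit or range.

ROBOT

A 6-joint arm with a two-finger parallel gripper is mounted at the origin on a cart in front of the work surface, level with it; the furniture and walls round the work are solid. World frame = base frame: x ahead of the robot, y to its left, z up, the work surface at z = 0. Lengths are in m, angles in rad, forces in N, time in s.
With the tool pointing down it reaches from about 0.425 to 0.95 m from the base axis. Payload 3.5 kg.
Tool frame: the origin (TCP) lies between the finger pads; the fingertips stand 22 mm ahead of it and the grasp point (between the pads) lies 3 mm ahead of it (ctrl.nose_length is the z of the fingertips in the tool frame, in m); z points along the fingers, y is the line along which they close (so a half turn about z gives the same grasp; the last joint's range is limited). The gripper opens to 85 mm and grips with 20 to 120 N. Pads are 22 mm wide; open, the fingers measure 114 mm over their backs; the gripper's body (76 mm by 85 mm) begins 54 mm behind the grasp point. The pads swing forward as they close: fully open they stand 13 mm farther back than shut.
Start: joints at [-1.263, 0.286, 1.577, -0, 1.279, -0.15], TCP at [0.298, -0.605, 0.253] pointing down, gripper open.
Joint ranges: [-2.77, 2.77], [-0.9, 2.22], [0.21, 2.48], [-1.53, 4.67], [0.24, 2.81], [-2.84, 2.84]. Speed limits (rad/s): [2.79, 2.79, 3.14, 3.14, 3.14, 3.14].

INTERFACE

Orientations are given as a unit quaternion [x, y, z, w].
In Python, from plant import ctrl gives the robot as it stands. The module is installed in compiled form; this text tells all that it offers.
- The arm moves only by the tool send_rows, never from a script. Its argument "rows" is text: rows parted by semicolons, each of 7 numbers parted by spaces: the turn, a rotation vector about the tool's x, y, z in degrees, then the shift along the tool's x, y, z in mm, then the opening, from -1 (shut) to 1 (fully open). A call has 1 to 8 rows; each row is the pose to reach, as a shift and turn from the pose commanded when the call began, along the tool's axes at that moment; what a row does not reach only later rows make up. A row lasts 1/8 s, in which the tool goes at most 62.5 mm and 10.7 degrees, less where a joint would pass 70% of its speed; a pose out of reach is approached as far as the arm can. A call with a gripper value outside its range is refused whole. The fingers move at their own pace and stop on an object; "grip_force" is the grip in N (left out, the last holds). Time passes only in rows, so rows that repeat a pose let the fingers close. It gives the time, the measured TCP pose, the force, the opening and the grip force at its end, in the units of the state.
- ctrl.get_state(): the state, without advancing time (a new reading comes with each control period).
- ctrl.read_camera(name): name is "side" or "top"; returns a dict with "color" (420x560x3 uint8, red, green, blue), "fx", "fy", "cx", "cy" (pixels), "extrinsics" (4x4, takes a point from world to camera coordinates). Camera axes: x right, y down, z forward; pixel columns grow to the right and rows downward; lengths in m; the calibration is good to about 2 mm. A picture is of the moment at which its call begins. There is no depth.
- ctrl.sign_off(): hands the job in; it is judged then, once.
Trained networks look in a picture, given as the dict that the camera call returned (one of the last four; its "shot" number tells which), for a name from the list of things; names that differ only in an ending like _2 or _b are one class to them, and where a whole thing is asked for, a point or a joint stands for the part that bears it (a point fixed in the world has none). Each returns a list of dicts, best first, with "p" (0 to 1); they miss things now and then, are a little off and sometimes report something else, mostly with a low value. They report only what shows in the picture. A call takes as long as a camera call.
- ctrl.look_for(picture, target): "position" ([x, y, z] in m, in the coordinates of the camera as it stood for that picture, good to about 4 mm: the middle of the surface that is visible of it).
The state is a dict: "time": time; "qpos": joint angles; "dq": joint speeds; "joint_efforts": joint torques, N m; "eef_pos": TCP position; "tcp_rot": TCP orientation; "contact_force": force on the tool from outside, world axes, zero at the start; "wrist_torque": the same for the moment, N m; "opening": opening from 0.0 (shut) to 1.0 (fully open); "finger_force": force on a finger pad.
Only numpy, scipy, OpenCV 4.12 (cv2) and the standard library are available. Lean on these libraries where they do the work, as an engineer would, in place of code of your own. Each camera call takes 0.05 s, during which the arm holds its last target. There are 200 camera calls.

## Working session

There is one attempt and no reset: what is moved stays moved. The work goes in short steps, Python scripts to look and compute and a tool call to move; the robot and the scene stay as the last step left them, time stands still between calls to the robot, and variables do not carry over. Pictures are saved under pics/ and viewed, at most 10 in all, crops included, and the job is handed in when it is done.

Besides the shell and the picture viewer there is one more tool, called as name(argument=value, ...) on one line, values as JSON. send_rows: Moves the arm, as the interface text tells. Its arguments: {"type":"object","properties":{"rows":{"type":"string"},"grip_force":{"type":"number"}},"required":["rows"]}

```bash
mkdir -p pics; cat > h.py <<'E'
import numpy as np, cv2
from plant import ctrl
from scipy.spatial.transform import Rotation as R
def world(pic,p):
    E=np.array(pic["extrinsics"]); return np.linalg.inv(E)[:3]@np.r_[p,1]
def proj(pic,P):
    c=np.array(pic["extrinsics"])@np.r_[P,1]; return pic["fx"]*c[0]/c[2]+pic["cx"],pic["fy"]*c[1]/c[2]+pic["cy"]
def st():
    s=ctrl.get_state(); print("t",round(s["time"],2),"tcp",np.round(s["eef_pos"],4),"q",np.round(s["tcp_rot"],4),"F",np.round(s["contact_force"],2),"open",round(float(s["opening"]),3)); return s
def toTool(d):
    return R.from_quat(ctrl.get_state()["tcp_rot"]).inv().apply(d)*1000
E
python3 - <<'E'
from h import *
st()
for n in("side","top"):
    p=ctrl.read_camera(n); cv2.imwrite(f"pics/{n}0.png",p["color"][:,:,::-1])
    print(n,p["fx"],np.round(np.linalg.inv(np.array(p["extrinsics"])),3).tolist())
    for t in["cutlery_cup","cup_grip","hook_left","hook_right","dish_rack","rail_mid","wire_top","dispenser_front","mug","sugar_jar","spoon","fork"]:
        for r in ctrl.look_for(p,t)[:2]:
            w=world(p,r["position"]); print(t,round(r["p"],2),np.round(w,3),np.round(proj(p,w)))
st()
print(R.from_quat(ctrl.get_state()["tcp_rot"]).as_matrix().round(3))
E
```

```text
t 0.0 tcp [ 0.2982 -0.6049  0.2519] q [ 9.739e-01  2.269e-01 -1.000e-04 -1.200e-03] F [-0.83 -0.13  0.16] open 0.996
side 392.8990964462819 [[-0.997, -0.053, 0.051, 0.423], [-0.073, 0.665, -0.743, 0.962], [0.006, -0.745, -0.668, 0.955], [0.0, 0.0, 0.0, 1.0]]
cup_grip 0.82 [0.426 0.36  0.075] [296. 301.]
hook_left 0.63 [0.429 0.353 0.075] [295. 299.]
hook_right 0.73 [0.426 0.357 0.077] [296. 299.]
dish_rack 0.88 [ 0.547 -0.141  0.052] [269. 186.]
rail_mid 0.61 [ 0.543 -0.14   0.05 ] [270. 186.]
wire_top 0.83 [ 0.548 -0.141  0.051] [268. 186.]Traceback (most recent call last):
  File "<stdin>", line 7, in <module>
ValueError: it knows: cup_grip, cutlery_cup, dish_rack, fork, hook_left, hook_right, mug, rail_mid, spoon, sugar_jar, wire_top
```

```bash
python3 - <<'E'
from h import *
for n in("side","top"):
    p=ctrl.read_camera(n); cv2.imwrite(f"pics/{n}0.png",p["color"][:,:,::-1])
    print(n,p["fx"],np.round(np.linalg.inv(np.array(p["extrinsics"])),3).tolist())
    for t in["cutlery_cup","dish_rack","mug","sugar_jar","spoon","fork"]:
        for r in ctrl.look_for(p,t)[:2]:
            w=world(p,r["position"]); print(t,round(r["p"],2),np.round(w,3),np.round(proj(p,w)))
st()
print(R.from_quat(ctrl.get_state()["tcp_rot"]).as_matrix().round(3))
E
```

```text
side 392.8990964462819 [[-0.997, -0.053, 0.051, 0.423], [-0.073, 0.665, -0.743, 0.962], [0.006, -0.745, -0.668, 0.955], [0.0, 0.0, 0.0, 1.0]]
cutlery_cup 0.77 [0.428 0.353 0.078] [295. 298.]
dish_rack 0.95 [ 0.548 -0.144  0.052] [269. 185.]
dish_rack 0.6 [0.418 0.097 0.005] [301. 245.]
mug 0.58 [0.584 0.416 0.054] [233. 320.]
sugar_jar 0.7 [ 0.397 -0.381  0.076] [312. 145.]
sugar_jar 0.3 [0.426 0.357 0.077] [296. 299.]
spoon 0.54 [ 0.397 -0.093  0.008] [309. 206.]
top 507.01265459339874 [[0.007, -0.994, 0.108, 0.354], [-1.0, -0.009, -0.015, 0.012], [0.016, -0.107, -0.994, 1.548], [0.0, 0.0, 0.0, 1.0]]
cutlery_cup 0.94 [0.429 0.346 0.069] [153. 238.]
cutlery_cup 0.47 [ 0.61  -0.209  0.029] [342. 181.]
dish_rack 0.64 [ 0.613 -0.206  0.03 ] [341. 180.]
mug 0.65 [0.58  0.437 0.044] [126. 188.]
mug 0.15 [0.423 0.349 0.064] [153. 240.]
sugar_jar 0.59 [ 0.397 -0.397  0.104] [412. 251.]
spoon 0.74 [ 0.393 -0.098  0.006] [305. 252.]
fork 0.58 [0.416 0.057 0.007] [254. 244.]
t 1.1 tcp [ 0.2984 -0.6055  0.2533] q [ 0.9739  0.2269 -0.     -0.    ] F [-0.05  0.32 -0.36] open 0.999
[[ 0.897  0.442 -0.   ]
 [ 0.442 -0.897  0.   ]
 [-0.    -0.    -1.   ]]
```

View pics/side0.png

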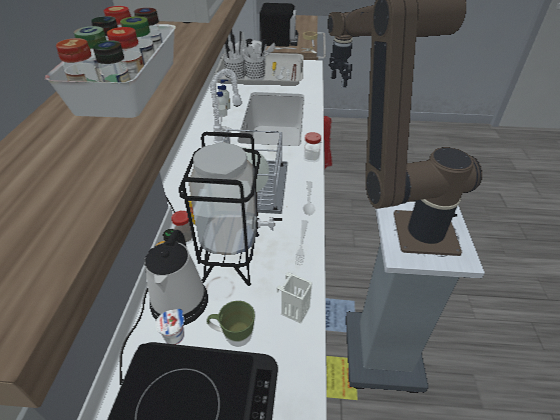

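View pics/top0.png

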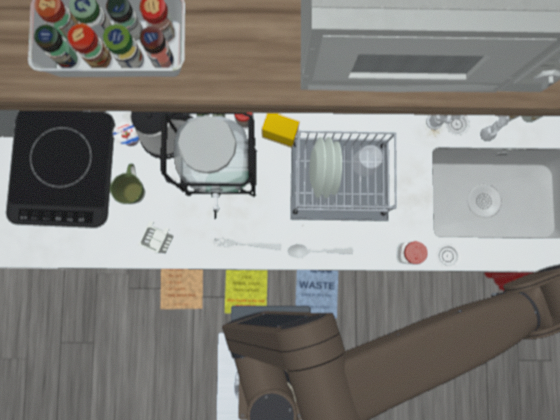

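```bash
python3 - <<'E'
import cv2,numpy as np
a=cv2.imread("pics/top0.png"); s=cv2.imread("pics/side0.png")
c=lambda im,x,y,w,h,f:cv2.resize(im[y:y+h,x:x+w],None,fx=f,fy=f,interpolation=cv2.INTER_CUBIC)
A=c(a,132,213,50,50,6); B=c(a,284,120,125,105,4)
C=c(s,270,265,50,60,5)
o=np.zeros((600,800,3),np.uint8)
o[:300,:300]=A; o[300:600,:250]=C; o[:420,300:800]=B
cv2.imwrite("pics/crop0.png",o)
E
```

```text
(no output)
```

View pics/crop0.png

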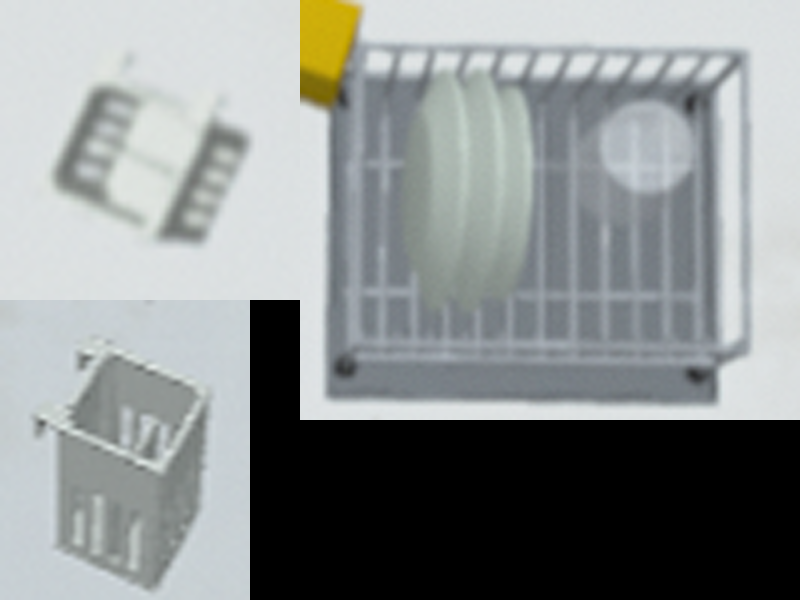

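```bash
python3 - <<'E'
from h import *
from scipy.optimize import least_squares
ps=ctrl.read_camera("side"); pt=ctrl.read_camera("top")
cr=lambda u,v,x,y,f:((u+.5)/f-.5+x,(v+.5)/f-.5+y)
S=[((31,-30,115),105,352),((-31,-30,115),208,392),((-31,30,115),162,468),((31,30,115),60,422),((-31,30,0),155,588),((31,30,0),58,545)]
T=[((-31,30,115),55,185),((-31,-30,115),160,240),((31,30,115),105,83),((-31,-30,0),205,241),((31,-30,0),250,140)]
def res(p,full=False):
    r=[];Rz=R.from_euler("z",p[2])
    for L,pic,c in((S,ps,(270,265,5)),(T,pt,(132,213,6))):
        for P,u,v in L:
            if c[2]==5: v-=300
            q=proj(pic,Rz.apply(np.array(P)/1000)+[p[0],p[1],0]); r+=list(np.array(q)-cr(u,v,*c))
    return np.array(r)
f=least_squares(res,[.43,.35,-.4],loss="soft_l1"); print(f.x.round(4),np.degrees(f.x[2]),res(f.x).reshape(-1,2).round(1).tolist())
def ray(pic,u,v,z):
    E=np.linalg.inv(np.array(pic["extrinsics"])); d=E[:3,:3]@[(u-pic["cx"])/pic["fx"],(v-pic["cy"])/pic["fy"],1]
    o=E[:3,3]; return o+d*(z-o[2])/d[2]
for n,u,v,z in[("trayFL",328,398,.01),("trayFR",717,403,.01),("trayBL",330,90,.01),("footFL",345,366,.01),("footFR",697,373,.01),("footBR",692,103,.01),("railR",746,352,.16),("railL",350,350,.16),("backR",748,52,.16)]:
    print(n,ray(pt,*cr(u,v,284,120,4),z).round(4))
g=cv2.cvtColor(pt["color"],cv2.COLOR_RGB2GRAY).astype(int)
for a,b in((372,388),(412,430),(440,456)): pass
for a,b in((306,330),(330,355),(355,380)): print(a,b,g[196:224,a:b].mean(1).round().astype(int).tolist())
for z in(.075,.16): print(z,[round(proj(pt,[x,-.2,z])[1],1) for x in(.49,.5,.51,.52,.53)])
print("wires row 190",g[190,300:390].tolist()); print("row209",g[209,300:392].tolist())
E
```

```text
[ 0.4261  0.338  -0.4063] -23.28198440232461 [[0.4, -2.6], [0.9, -1.9], [0.4, -0.0], [-0.9, -0.3], [0.1, 0.7], [-0.7, 0.0], [-2.4, 0.7], [-0.5, 0.2], [-1.3, -2.4], [0.2, 0.9], [1.4, -1.0]]
trayFL [ 0.4952 -0.2837  0.01  ]
trayFR [ 0.494  -0.5823  0.01  ]
trayBL [ 0.7353 -0.2881  0.01  ]
footFL [ 0.5199 -0.2971  0.01  ]
footFR [ 0.5169 -0.5677  0.01  ]
footBR [ 0.7281 -0.5704  0.01  ]
railR [ 0.516  -0.5457  0.16  ]
railL [ 0.5149 -0.2705  0.16  ]
backR [ 0.7287 -0.5544  0.16  ]
306 330 [135, 134, 134, 133, 132, 132, 133, 135, 144, 157, 153, 142, 153, 158, 141, 127, 126, 126, 127, 127, 127, 126, 126, 141, 185, 221, 225, 225]
330 355 [130, 131, 131, 131, 132, 131, 131, 133, 140, 156, 159, 143, 139, 150, 146, 129, 123, 125, 126, 126, 126, 124, 118, 127, 171, 213, 224, 224]
355 380 [130, 132, 132, 132, 132, 132, 132, 131, 133, 142, 151, 144, 135, 149, 153, 135, 124, 124, 125, 125, 125, 124, 120, 122, 149, 194, 222, 225]
0.075 [np.float64(218.7), np.float64(215.3), np.float64(211.9), np.float64(208.5), np.float64(205.1)]
0.16 [np.float64(215.9), np.float64(212.3), np.float64(208.7), np.fl
[... 265 characters left out ...]
2, 153, 130, 121, 125, 123, 124, 130, 145, 152, 139, 124, 125, 123, 124, 131, 151, 158, 140, 125, 123, 123, 126, 131, 141, 144, 133, 124, 121, 122, 125, 138, 157, 144, 129, 126, 121, 121, 120, 131, 147, 140, 120, 109, 128, 167, 198]
row209 [156, 156, 151, 157, 156, 156, 153, 155, 157, 157, 158, 158, 158, 158, 157, 160, 162, 160, 161, 166, 170, 167, 162, 158, 156, 151, 152, 152, 151, 146, 146, 148, 152, 152, 153, 152, 154, 150, 148, 146, 146, 148, 153, 155, 158, 151, 144, 144, 150, 151, 149, 155, 157, 151, 146, 147, 151, 150, 148, 155, 156, 151, 147, 146, 147, 149, 147, 148, 152, 142, 144, 147, 146, 151, 150, 153, 153, 148, 145, 146, 149, 154, 154, 160, 170, 158, 149, 132, 117, 119, 132, 140]
```

```bash
cat >> h.py <<'E'
cr=lambda u,v,x,y,f:((u+.5)/f-.5+x,(v+.5)/f-.5+y)
def ray(pic,u,v,z):
    E=np.linalg.inv(np.array(pic["extrinsics"])); d=E[:3,:3]@[(u-pic["cx"])/pic["fx"],(v-pic["cy"])/pic["fy"],1]
    o=E[:3,3]; return o+d*(z-o[2])/d[2]
E
python3 - <<'E'
from h import *
pt=ctrl.read_camera("top")
for n,u,v,z in[("trayFL",328,398,.01),("trayFR",717,403,.01),("trayBL",330,90,.01),("footFL",345,366,.01),("footFR",697,373,.01),("footBR",692,103,.01),("railR",746,352,.16),("railL",350,350,.16),("backR",748,52,.16)]:
    print(n,ray(pt,*cr(u-300,v,284,120,4),z).round(4))
g=cv2.cvtColor(pt["color"],cv2.COLOR_RGB2GRAY).astype(float)
for lo,hi,z in((202,207.5,.16),(207.5,212,.075)):
    us=[];vs=[]
    for a in range(300,384,7):
        c=g[:,a:a+7].mean(1); r=np.arange(int(lo),int(hi)+1)
        i=r[np.argmax(c[r])]; y=c[i-1:i+2]; vs.append(i+.5*(y[0]-y[2])/(y[0]-2*y[1]+y[2]+1e-9)); us.append(a+3)
    k=np.polyfit(us,vs,1); print(z,np.round(vs,2)); 
    A=ray(pt,300,np.polyval(k,300),z);B=ray(pt,384,np.polyval(k,384),z); print(A.round(4),B.round(4),"yaw deg",np.degrees(np.arctan2(A[0]-B[0],-(A[1]-B[1]))).round(2), "mid x at y=-.2",np.interp(-.2,[B[1],A[1]],[B[0],A[0]]))
# wire positions near the front rail, rows 200-203
row=g[198:203,:].mean(0); pk=[i for i in range(296,392) if row[i]>row[i-1] and row[i]>=row[i+1]]
print([(i,round(row[i])) for i in pk],[ray(pt,i,200,.16)[1].round(4) for i in pk])
# ends of rail at row 205
print(g[203:208,285:306].mean(0).astype(int).tolist(),g[203:208,380:405].mean(0).astype(int).tolist())
cv2.imwrite("pics/crop1.png",cv2.resize(pt["color"][190:225,290:400,::-1],None,fx=7,fy=7,interpolation=cv2.INTER_CUBIC))
E
```

```text
trayFL [ 0.4932 -0.0546  0.01  ]
trayFR [ 0.492  -0.3519  0.01  ]
trayBL [ 0.7327 -0.0551  0.01  ]
footFL [ 0.5178 -0.0675  0.01  ]
footFR [ 0.5149 -0.3369  0.01  ]
footBR [ 0.7255 -0.3362  0.01  ]
railR [ 0.5141 -0.3371  0.16  ]
railL [ 0.513  -0.0631  0.16  ]
backR [ 0.7263 -0.3423  0.16  ]
0.16 [205.   205.15 205.3  205.51 205.57 205.58 205.68 205.78 205.92 206.
 206.21 206.26]
[ 0.5189 -0.0738  0.16  ] [ 0.5174 -0.3063  0.16  ] yaw deg 179.63 mid x at y=-.2 0.5181307473281044
0.075 [208.68 208.67 208.73 208.84 208.99 209.11 209.3  209.42 209.58 209.67
 209.74 209.64]
[ 0.5187 -0.0791  0.075 ] [ 0.517  -0.3256  0.075 ] yaw deg 179.6 mid x at y=-.2 0.5178360988857448
[(297, 163), (304, 159), (312, 155), (316, 127), (320, 150), (325, 127), (328, 153), (332, 127), (336, 152), (340, 126), (344, 150), (347, 125), (352, 156), (356, 124), (360, 153), (363, 124), (368, 145), (375, 155), (383, 154), (391, 224)] [np.float64(-0.0655), np.float64(-0.0848), np.float64(-0.1069), np.float64(-0.118), np.float64(-0.1291), np.float64(-0.1429), np.float64(-0.1512), np.float64(-0.1623), np.float64(-0.1734), np.float64(-0.1845), np.float64(-0.1955), np.float64(-0.2039), np.float64(-0.2177), np.float64(-0.2288), np.float64(-0.2399), np.float64(-0.2482), np.float64(-0.2621), np.float64(-0.2815), np.float64(-0.3037), np.float64(-0.326)]
[224, 223, 224, 225, 216, 168, 135, 128, 126, 126, 137, 151, 149, 150, 148, 140, 140, 143, 150, 157, 147] [135, 136, 144, 151, 148, 141, 138, 139, 159, 181, 200, 200, 189, 177, 164, 161, 183, 214, 220, 219, 219, 219, 220, 219, 218]
```

View pics/crop1.png

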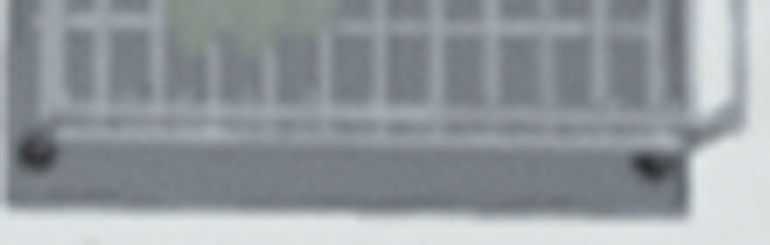

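```bash
python3 - <<'E'
from h import *
pt=ctrl.read_camera("top")
for z in(.05,.1,.15,.2): print("tap",z,ray(pt,216,214,z).round(3), "handle")
print("frame top",ray(pt,165,186,.39).round(3),ray(pt,252,192,.39).round(3))
ps=ctrl.read_camera("side")
for z in(.05,.1,.15,.2): print("tap side",z,ray(ps,281,219,z).round(3),ray(ps,270,222,z).round(3))
# joint frame of start tool: targets -> tool axes
for P in[(.43,-.2,.3),(.435,0,.3),(.426,.2,.3),(.426,.338,.253)]:
    print(P,toTool(np.array(P)-ctrl.get_state()["eef_pos"]).round(1))
E
```

```text
tap 0.05 [0.503 0.168 0.05 ] handle
tap 0.1 [0.498 0.163 0.1  ] handle
tap 0.15 [0.493 0.158 0.15 ] handle
tap 0.2 [0.488 0.153 0.2  ] handle
frame top [0.533 0.251 0.39 ] [0.521 0.051 0.39 ]
tap side 0.05 [0.49  0.028 0.05 ] [0.525 0.045 0.05 ]
tap side 0.1 [0.486 0.079 0.1  ] [0.519 0.095 0.1  ]
tap side 0.15 [0.482 0.131 0.15 ] [0.514 0.146 0.15 ]
tap side 0.2 [0.479 0.183 0.2  ] [0.508 0.197 0.2  ]
(0.43, -0.2, 0.3) [ 297.3 -305.6  -46.7]
(0.435, 0, 0.3) [ 390.2 -482.8  -46.7]
(0.426, 0.2, 0.3) [ 470.5 -666.1  -46.7]
(0.426, 0.338, 0.253) [ 5.315e+02 -7.899e+02  3.000e-01]
```

send_rows(rows="0 0 -8 37 -38 -8 1; 0 0 -16 74 -76 -17 1; 0 0 -24 111 -115 -25 1; 0 0 -32 148 -153 -33 1; 0 0 -40 186 -191 -42 1; 0 0 -48 223 -229 -50 1; 0 0 -56 260 -268 -58 1; 0 0 -64 297 -306 -67 1")

```text
time: 2.35
eef_pos: [0.4297, -0.198, 0.3209]
tcp_rot: [0.704, 0.71, 0.0, 0.0]
contact_force: [0.4, -0.3, -0.3]
opening: 1.003
finger_force: 0.0
```

```bash
python3 - <<'E'
from h import *
s=st(); print(s["qpos"])
M=R.from_quat(s["tcp_rot"]); y=-M.as_matrix()[:,1]; print("yaw",np.degrees(np.arctan2(-y[0],y[1])))
for P in[(.435,0,.32),(.43,.15,.32),(.426,.24,.32),(.426,.338,.25)]:
    print(P,toTool(np.array(P)-s["eef_pos"]).round(1))
E
```

```text
t 2.35 tcp [ 0.4297 -0.198   0.3209] q [7.042e-01 7.100e-01 1.000e-04 4.000e-04] F [ 0.38 -0.31 -0.32] open 1.003
[-6.46764576e-01 -2.21144074e-01  1.97476830e+00  1.51978194e-04
  1.38705711e+00 -6.55104003e-01]
yaw 90.47623711460686
(0.435, 0, 0.32) [198.    6.9   0.8]
(0.43, 0.15, 0.32) [348.    3.2   0.7]
(0.426, 0.24, 0.32) [ 4.38e+02 -1.00e-01  7.00e-01]
(0.426, 0.338, 0.25) [536.    0.7  70.6]
```

send_rows(rows="0 0 -8 55 3 0 1; 0 0 -16 110 6 0 1; 0 0 -24 165 7 0 1; 0 0 -33 220 6 0 1; 0 0 -41 275 5 0 1; 0 0 -50 330 4 0 1; 0 0 -58 385 2 0 1; 0 0 -66 440 0 0 1")

```text
time: 3.35
eef_pos: [0.4274, 0.2422, 0.3208]
tcp_rot: [0.204, 0.979, 0.0, 0.001]
contact_force: [1.2, 0.5, 0.7]
opening: 0.998
finger_force: 0.0
```

```bash
python3 - <<'E'
from h import *
s=st()
M=R.from_quat(s["tcp_rot"]); y=-M.as_matrix()[:,1]; print("yaw",np.degrees(np.arctan2(-y[0],y[1])))
for P in[(.426,.338,.20),(.426,.338,.088)]:
    print(P,toTool(np.array(P)-s["eef_pos"]).round(1))
p=ctrl.read_camera("top");ps=ctrl.read_camera("side")
for q in(p,ps):
  for r in ctrl.look_for(q,"cutlery_cup")[:2]: print(r["p"],world(q,r["position"]).round(3))
A=cv2.resize(p["color"][200:270,110:210,::-1],None,fx=4,fy=4,interpolation=cv2.INTER_CUBIC);B=cv2.resize(ps["color"][250:350,240:340,::-1],None,fx=4,fy=4,interpolation=cv2.INTER_CUBIC)
cv2.imwrite("pics/c2.png",np.hstack([A,B[:280]]))
E
```

```text
t 3.35 tcp [0.4274 0.2422 0.3208] q [2.036e-01 9.791e-01 2.000e-04 6.000e-04] F [1.23 0.46 0.73] open 0.998
yaw 156.5076936609772
(0.426, 0.338, 0.2) [ 39.6  87.3 120.8]
(0.426, 0.338, 0.088) [ 39.7  87.2 232.8]
0.79 [0.43  0.353 0.077]
```

```bash
python3 - <<'E'
from h import *
a=cv2.imread("pics/top0.png");b=cv2.imread("pics/side0.png")
p=ctrl.read_camera("top");ps=ctrl.read_camera("side")
Rz=R.from_euler("z",-.4063)
out=[]
for im,pic,(x,y,w,h),f in((a,p,(130,211,50,52),8),(b,ps,(268,262,50,65),8)):
    im=cv2.resize(im[y:y+h,x:x+w],None,fx=f,fy=f,interpolation=cv2.INTER_CUBIC)
    for z,c in((115,(0,0,255)),(0,(255,0,0))):
        q=[proj(pic,Rz.apply(np.array([X,Y,z])/1000)+[.426,.338,0]) for X,Y in((-31,-30),(31,-30),(31,30),(-31,30))]
        q=np.array([((u-x+.5)*f-.5,(v-y+.5)*f-.5) for u,v in q]).round().astype(int)
        cv2.polylines(im,[q],True,c,1)
    out.append(cv2.copyMakeBorder(im,0,520-im.shape[0],0,0,cv2.BORDER_CONSTANT))
cv2.imwrite("pics/c3.png",np.hstack(out))
E
```

```text
(no output)
```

View pics/c3.png

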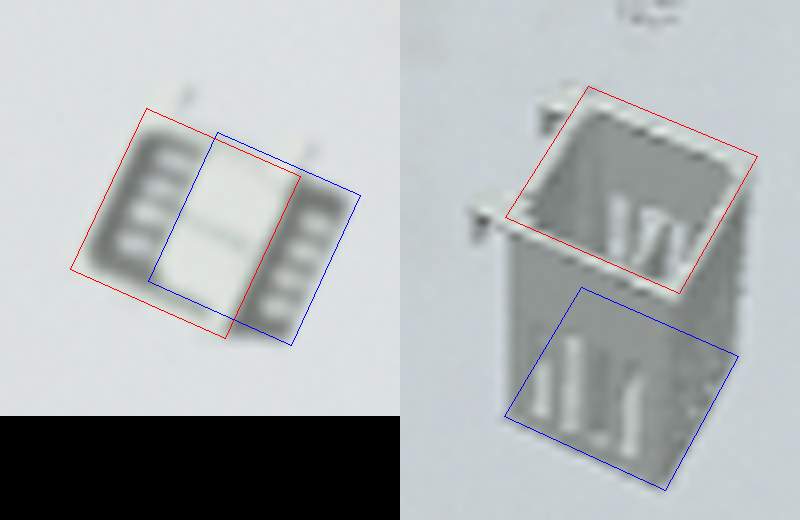

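send_rows(rows="0 0 0 20 44 20 1; 0 0 0 39 87 60 1; 0 0 0 39 87 110 1; 0 0 0 39 87 160 1; 0 0 0 39 87 200 1; 0 0 0 39 87 225 1; 0 0 0 39 87 233 1; 0 0 0 39 87 233 1")

```text
time: 4.65
eef_pos: [0.4278, 0.3349, 0.0877]
tcp_rot: [0.207, 0.978, 0.0, 0.0]
contact_force: [0.9, -0.0, -0.1]
opening: 1.001
finger_force: 0.0
```

send_rows(rows="0 0 0 0 0 0 -1; 0 0 0 0 0 0 -1; 0 0 0 0 0 0 -1; 0 0 0 0 0 0 -1; 0 0 0 0 0 0 -1; 0 0 0 0 0 0 -1", grip_force=35)

```text
time: 5.4
eef_pos: [0.4284, 0.3362, 0.0891]
tcp_rot: [0.206, 0.979, 0.001, 0.001]
contact_force: [-0.1, 0.7, 5.5]
opening: 0.7
finger_force: 38.7
```

```bash
python3 - <<'E'
from h import *
s=st();print(s["finger_force"])
E
```

```text
t 5.4 tcp [0.4284 0.3362 0.0891] q [2.058e-01 9.786e-01 9.000e-04 1.300e-03] F [-0.15  0.68  5.49] open 0.7
38.66614580154419
```

send_rows(rows="0 0 0 0 0 -15 -1; 0 0 0 0 0 -45 -1; 0 0 0 0 0 -90 -1; 0 0 0 0 0 -140 -1; 0 0 0 0 0 -190 -1; 0 0 0 0 0 -230 -1; 0 0 0 0 0 -245 -1; 0 0 0 0 0 -245 -1")

```text
time: 6.4
eef_pos: [0.4269, 0.3356, 0.3323]
tcp_rot: [0.206, 0.979, 0.0, 0.0]
contact_force: [0.5, -0.4, -3.1]
opening: 0.698
finger_force: 38.7
```

```bash
python3 - <<'E'
from h import *
s=st();print(s["finger_force"])
M=R.from_quat(s["tcp_rot"]); y=-M.as_matrix()[:,1]; print("yaw",np.degrees(np.arctan2(-y[0],y[1])))
for P in[(.426,.2,.33),(.43,.0,.33),(.43,-.1,.33),(.43,-.2505,.33)]:
    print(P,toTool(np.array(P)-s["eef_pos"]).round(1))
E
```

```text
t 6.4 tcp [0.4269 0.3356 0.3323] q [2.059e-01 9.786e-01 1.000e-04 1.000e-04] F [ 0.49 -0.45 -3.07] open 0.698
38.665003180503845
yaw 156.23545828631578
(0.426, 0.2, 0.33) [ -53.8 -124.5    2.3]
(0.43, 0.0, 0.33) [-138.  -305.9    2.2]
(0.43, -0.1, 0.33) [-178.3 -397.4    2.2]
(0.43, -0.2505, 0.33) [-239.  -535.1    2.2]
```

send_rows(rows="0 0 -2 -15 -30 0 -1; 0 0 -5 -35 -78 0 -1; 0 0 -8 -56 -126 0 -1; 0 0 -11 -78 -174 0 -1; 0 0 -14 -100 -222 0 -1; 0 0 -17 -121 -270 0 -1; 0 0 -20 -143 -318 0 -1; 0 0 -23.5 -165 -366 0 -1")

```text
time: 7.4
eef_pos: [0.4293, -0.0671, 0.3291]
tcp_rot: [0.001, 1.0, 0.001, -0.002]
contact_force: [-0.5, 0.4, -2.3]
opening: 0.698
finger_force: 38.9
```

```bash
python3 - <<'E'
from h import *
s=st()
M=R.from_quat(s["tcp_rot"]); y=-M.as_matrix()[:,1]; print("yaw",np.degrees(np.arctan2(-y[0],y[1])))
for P in[(.43,-.2505,.33),(.44,-.2505,.26)]:
    print(P,toTool(np.array(P)-s["eef_pos"]).round(1))
E
```

```text
t 7.4 tcp [ 0.4293 -0.0671  0.3291] q [ 0.0014  1.      0.0011 -0.0023] F [-0.49  0.43 -2.29] open 0.698
yaw 179.83884545805935
(0.43, -0.2505, 0.33) [  -1.2 -183.4   -1.3]
(0.44, -0.2505, 0.26) [ -11.5 -183.6   68.7]
```

send_rows(rows="0 0 0 0 -30 0 -1; 0 0 0 0 -80 0 -1; 0 0 0 0 -130 10 -1; 0 0 0 -5 -165 30 -1; 0 0 0 -10 -181 45 -1; 0 0 0 -11 -184 50 -1; 0 0 0 -11 -184 50 -1; 0 0 0 -11 -184 50 -1")

```text
time: 8.4
eef_pos: [0.4409, -0.2491, 0.2826]
tcp_rot: [0.002, 1.0, -0.0, 0.0]
contact_force: [-0.0, 0.3, -2.6]
opening: 0.701
finger_force: 39.2
```

```bash
python3 - <<'E'
from h import *
s=st()
M=R.from_quat(s["tcp_rot"]); y=-M.as_matrix()[:,1]; print("yaw",np.degrees(np.arctan2(-y[0],y[1])))
T=M.as_matrix()
p=ctrl.read_camera("top");ps=ctrl.read_camera("side")
st()
c=s["eef_pos"]+np.array([0,0,-.088])
out=[]
for pic,hw in((p,33),(ps,33)):
    f=6
    ctr=np.array(proj(pic,c+[.03,0,.08])); x,y0=(ctr-hw).astype(int)
    im=cv2.resize(pic["color"][y0:y0+2*hw,x:x+2*hw,::-1],None,fx=f,fy=f,interpolation=cv2.INTER_CUBIC)
    def dr(P,col,closed=True):
        q=np.array([((u-x+.5)*f-.5,(v-y0+.5)*f-.5) for u,v in(proj(pic,c+np.array(a)/1000) for a in P)]).round().astype(int); cv2.polylines(im,[q],closed,col,1)
    dr([(-31,-30,115),(31,-30,115),(31,30,115),(-31,30,115)],(0,0,255))
    dr([(-31,-30,0),(31,-30,0),(31,30,0),(-31,30,0)],(255,0,0))
    for Y in(18,30,-18,-30): dr([(31,Y,115),(43.5,Y,115),(43.5,Y,96)],(0,160,0),False)
    out.append(im)
cv2.imwrite("pics/c4.png",np.hstack(out))
E
```

```text
t 8.4 tcp [ 0.4409 -0.2491  0.2826] q [ 1.9e-03  1.0e+00 -0.0e+00  2.0e-04] F [-0.05  0.31 -2.59] open 0.701
yaw 179.78729405114893
t 8.5 tcp [ 0.441  -0.2494  0.2832] q [ 1.8e-03  1.0e+00 -4.0e-04  5.0e-04] F [ 0.48  0.06 -2.5 ] open 0.701
```

View pics/c4.png

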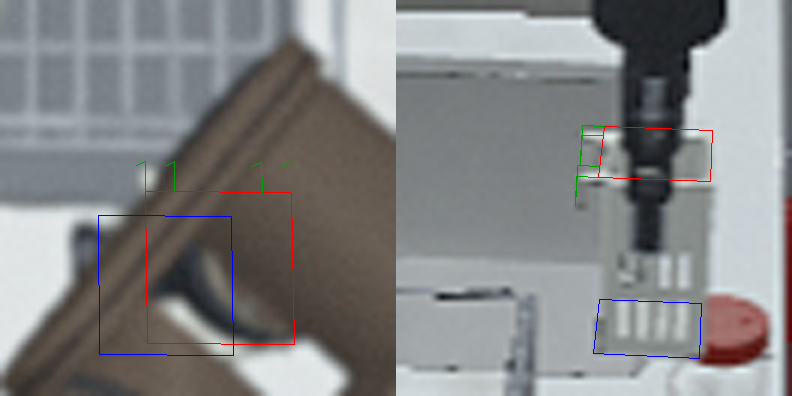

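send_rows(rows="0 0 0 -3 -1 15 -1; 0 0 0 -8 -1 45 -1; 0 0 0 -15 -1 75 -1; 0 0 0 -20 -1 100 -1; 0 0 0 -25 -1 113 -1; 0 0 0 -30 -1 117 -1; 0 0 0 -35 -1 117 -1; 0 0 0 -35 -1 117 -1")

```text
time: 9.5
eef_pos: [0.4767, -0.2515, 0.1666]
tcp_rot: [0.002, 1.0, -0.001, 0.001]
contact_force: [-0.7, -0.2, -2.4]
opening: 0.698
finger_force: 39.2
```

```bash
python3 - <<'E'
from h import *
s=st()
ps=ctrl.read_camera("side")
cv2.imwrite("pics/c5.png",cv2.resize(ps["color"][120:220,235:335,::-1],None,fx=6,fy=6,interpolation=cv2.INTER_CUBIC))
E
```

```text
t 9.5 tcp [ 0.4767 -0.2515  0.1666] q [ 2.2e-03  1.0e+00 -8.0e-04  9.0e-04] F [-0.66 -0.15 -2.39] open 0.698
```

View pics/c5.png

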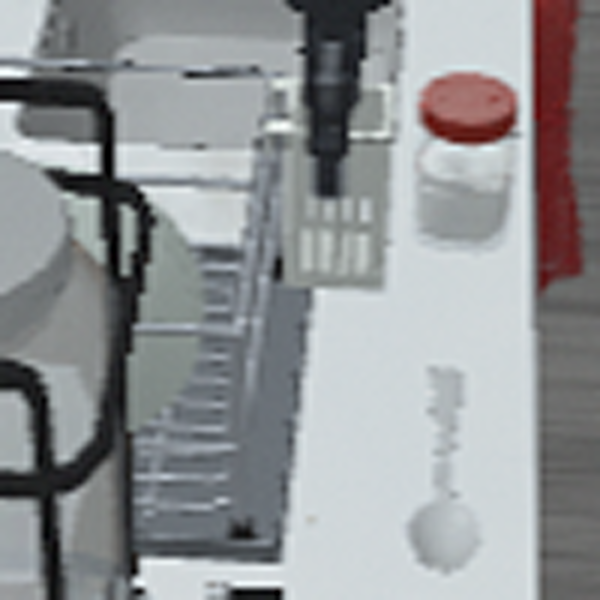

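send_rows(rows="0 0 0 -1 0 0 -1; 0 0 0 -2 0 0 -1; 0 0 0 -3 0 0 -1; 0 0 0 -4 0 0 -1; 0 0 0 -5 0 0 -1; 0 0 0 -5 0 0 -1")

```text
time: 10.3
eef_pos: [0.4808, -0.251, 0.1653]
tcp_rot: [0.002, 1.0, 0.0, -0.0]
contact_force: [0.7, 0.2, -2.2]
opening: 0.701
finger_force: 39.2
```

send_rows(rows="0 0 0 -0.5 0 0 -1; 0 0 0 -1 0 0 -1; 0 0 0 -1.5 0 0 -1; 0 0 0 -1.5 0 0 -1")

```text
time: 10.8
eef_pos: [0.4823, -0.2511, 0.1653]
tcp_rot: [0.002, 1.0, 0.0, -0.0]
contact_force: [0.3, 0.4, -2.3]
opening: 0.696
finger_force: 39.2
```

send_rows(rows="0 0 0 -0.5 0 0 -1; 0 0 0 -1 0 0 -1; 0 0 0 -1.5 0 0 -1; 0 0 0 -1.5 0 0 -1")

```text
time: 11.3
eef_pos: [0.4838, -0.2511, 0.1653]
tcp_rot: [0.002, 1.0, 0.0, -0.0]
contact_force: [0.7, 0.0, -2.2]
opening: 0.699
finger_force: 39.2
```

send_rows(rows="0 0 0 -0.5 0 0 -1; 0 0 0 -1 0 0 -1; 0 0 0 -1.5 0 0 -1; 0 0 0 -1.5 0 0 -1")

```text
time: 11.8
eef_pos: [0.4853, -0.2511, 0.1654]
tcp_rot: [0.002, 1.0, 0.0, 0.0]
contact_force: [-1.1, -0.4, -1.6]
opening: 0.7
finger_force: 39.2
```

send_rows(rows="0 0 0 -0.5 0 0 -1; 0 0 0 -1 0 0 -1; 0 0 0 -1.5 0 0 -1; 0 0 0 -1.5 0 0 -1")

```text
time: 12.3
eef_pos: [0.4864, -0.2511, 0.1652]
tcp_rot: [0.002, 1.0, 0.0, -0.001]
contact_force: [-2.4, -0.0, -0.8]
opening: 0.7
finger_force: 39.2
```

send_rows(rows="0 0 0 2 0 0 -1; 0 0 0 2 0 2 -1; 0 0 0 2 0 4 -1; 0 0 0 2 0 5 -1; 0 0 0 2 0 6 -1; 0 0 0 2 0 7 -1; 0 0 0 2 0 7 -1")

```text
time: 13.18
eef_pos: [0.4847, -0.2511, 0.1582]
tcp_rot: [0.002, 1.0, 0.0, -0.0]
contact_force: [-0.3, 0.2, -2.6]
opening: 0.698
finger_force: 39.2
```

send_rows(rows="0 0 0 0 0 0.7 -1; 0 0 0 0 0 1.4 -1; 0 0 0 0 0 2 -1; 0 0 0 0 0 2 -1")

```text
time: 13.68
eef_pos: [0.4847, -0.251, 0.1562]
tcp_rot: [0.002, 1.0, 0.0, -0.0]
contact_force: [-0.4, 0.5, -2.5]
opening: 0.699
finger_force: 39.2
```

send_rows(rows="0 0 0 0 0 0.7 -1; 0 0 0 0 0 1.4 -1; 0 0 0 0 0 2 -1; 0 0 0 0 0 2 -1")

```text
time: 14.18
eef_pos: [0.4847, -0.2511, 0.1542]
tcp_rot: [0.002, 1.0, 0.0, -0.0]
contact_force: [0.0, 0.1, -1.9]
opening: 0.696
finger_force: 39.2
```

send_rows(rows="0 0 0 0 0 0.7 -1; 0 0 0 0 0 1.4 -1; 0 0 0 0 0 2 -1; 0 0 0 0 0 2 -1")

```text
time: 14.68
eef_pos: [0.4847, -0.2511, 0.1522]
tcp_rot: [0.002, 1.0, 0.0, -0.0]
contact_force: [-0.1, 0.4, -2.7]
opening: 0.699
finger_force: 39.2
```

send_rows(rows="0 0 0 0 0 0.7 -1; 0 0 0 0 0 1.4 -1; 0 0 0 0 0 2 -1; 0 0 0 0 0 2 -1")

```text
time: 15.18
eef_pos: [0.4847, -0.2511, 0.1502]
tcp_rot: [0.002, 1.0, 0.0, -0.0]
contact_force: [-0.9, -1.0, -1.7]
opening: 0.697
finger_force: 39.2
```

send_rows(rows="0 0 0 0 0 0.7 -1; 0 0 0 0 0 1.4 -1; 0 0 0 0 0 2 -1; 0 0 0 0 0 2 -1")

```text
time: 15.68
eef_pos: [0.4847, -0.2511, 0.1482]
tcp_rot: [0.002, 1.0, 0.0, -0.0]
contact_force: [-0.1, -0.5, -2.6]
opening: 0.701
finger_force: 39.2
```

send_rows(rows="0 0 0 0 0 0.7 -1; 0 0 0 0 0 1.4 -1; 0 0 0 0 0 2 -1; 0 0 0 0 0 2 -1")

```text
time: 16.18
eef_pos: [0.4847, -0.2511, 0.1463]
tcp_rot: [0.002, 1.0, 0.0, -0.0]
contact_force: [-0.1, 0.6, -3.5]
opening: 0.701
finger_force: 39.2
```

send_rows(rows="0 0 0 0 0 0.7 -1; 0 0 0 0 0 1.4 -1; 0 0 0 0 0 2 -1; 0 0 0 0 0 2 -1")

```text
time: 16.68
eef_pos: [0.4847, -0.2511, 0.1442]
tcp_rot: [0.002, 1.0, 0.0, -0.0]
contact_force: [0.5, 0.5, -2.4]
opening: 0.697
finger_force: 39.2
```

send_rows(rows="0 0 0 0 0 0.7 -1; 0 0 0 0 0 1.4 -1; 0 0 0 0 0 1.4 -1")

```text
time: 17.05
eef_pos: [0.4847, -0.2511, 0.1428]
tcp_rot: [0.002, 1.0, 0.0, -0.0]
contact_force: [-1.0, 0.6, -2.4]
opening: 0.695
finger_force: 39.2
```

send_rows(rows="0 0 0 0 0 0.7 -1; 0 0 0 0 0 1.4 -1; 0 0 0 0 0 1.4 -1")

```text
time: 17.42
eef_pos: [0.4847, -0.2511, 0.1414]
tcp_rot: [0.002, 1.0, 0.0, -0.0]
contact_force: [0.2, 0.4, -1.2]
opening: 0.698
finger_force: 39.2
```

send_rows(rows="0 0 0 0 0 0.7 -1; 0 0 0 0 0 1.4 -1; 0 0 0 0 0 1.4 -1")

```text
time: 17.8
eef_pos: [0.4847, -0.2511, 0.14]
tcp_rot: [0.002, 1.0, 0.0, -0.0]
contact_force: [-0.2, -0.4, -1.5]
opening: 0.697
finger_force: 39.2
```

Possibly first touch; keep going in small steps.

send_rows(rows="0 0 0 0 0 0.5 -1; 0 0 0 0 0 1 -1; 0 0 0 0 0 1 -1")

```text
time: 18.18
eef_pos: [0.4848, -0.2511, 0.1392]
tcp_rot: [0.002, 1.0, -0.0, 0.0]
contact_force: [-0.6, 0.4, -1.4]
opening: 0.7
finger_force: 39.3
```

send_rows(rows="0 0 0 0 0 0.5 -1; 0 0 0 0 0 1 -1; 0 0 0 0 0 1 -1")

```text
time: 18.55
eef_pos: [0.4849, -0.2512, 0.1386]
tcp_rot: [0.002, 1.0, -0.0, 0.0]
contact_force: [-0.7, 0.5, 1.4]
opening: 0.701
finger_force: 39.6
```

send_rows(rows="0 0 0 0 0 0.5 -1; 0 0 0 0 0 1 -1; 0 0 0 0 0 1 -1")

```text
time: 18.92
eef_pos: [0.4851, -0.2513, 0.1379]
tcp_rot: [0.002, 1.0, -0.0, 0.0]
contact_force: [-2.2, 1.5, 6.1]
opening: 0.695
finger_force: 39.9
```

send_rows(rows="0 0 0 0 0 0 -1; 0 0 0 0 0 0 -1; 0 0 0 0 0 0 -1; 0 0 0 0 0 0 -1")

```text
time: 19.42
eef_pos: [0.4851, -0.2513, 0.1379]
tcp_rot: [0.002, 1.0, -0.0, 0.0]
contact_force: [-2.0, 2.1, 4.6]
opening: 0.692
finger_force: 39.9
```

send_rows(rows="0 0 0 0 0 0 -1; 0 0 0 0 0 0 -1; 0 0 0 0 0 0 -1; 0 0 0 0 0 0 -1")

```text
time: 19.92
eef_pos: [0.4851, -0.2513, 0.1379]
tcp_rot: [0.002, 1.0, -0.0, 0.0]
contact_force: [-1.9, 1.5, 4.7]
opening: 0.699
finger_force: 39.9
```

```bash
python3 - <<'E'
from h import *
s=st();print(s["wrist_torque"])
ps=ctrl.read_camera("side")
cv2.imwrite("pics/c6.png",cv2.resize(ps["color"][110:190,250:350,::-1],None,fx=7,fy=7,interpolation=cv2.INTER_CUBIC))
E
```

```text
t 19.93 tcp [ 0.4851 -0.2513  0.1379] q [ 2.3e-03  1.0e+00 -3.0e-04  4.0e-04] F [-1.94  1.5   4.71] open 0.699
[0.10528781 0.08661023 0.01208791]
```

View pics/c6.png

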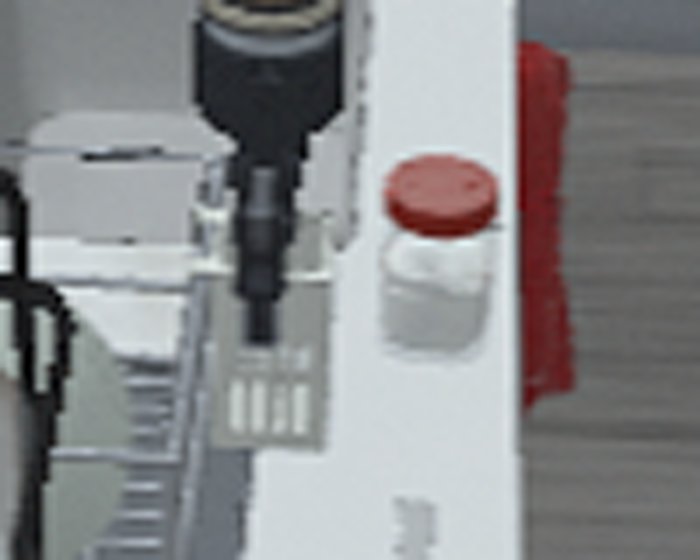

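send_rows(rows="0 0 0 0 0 0.4 -1; 0 0 0 0 0 0.4 -1; 0 0 0 0 0 0.4 -1; 0 0 0 0 0 0.4 -1; 0 0 0 0 0 0.4 -1; 0 0 0 0 0 0.4 -1; 0 0 0 0 0 0.4 -1; 0 0 0 0 0 0.4 -1")

```text
time: 20.98
eef_pos: [0.4851, -0.2513, 0.1377]
tcp_rot: [0.002, 1.0, -0.0, 0.0]
contact_force: [-3.4, 3.1, 6.2]
opening: 0.697
finger_force: 40.1
```

send_rows(rows="0 0 0 0 0 -0.7 -1; 0 0 0 0 0 -1.5 -1; 0 0 0 0 0 -1.5 -1", grip_force=20)

```text
time: 21.35
eef_pos: [0.4849, -0.2512, 0.1383]
tcp_rot: [0.002, 1.0, -0.0, 0.0]
contact_force: [-1.4, 1.3, 3.0]
opening: 0.7
finger_force: 39.5
```

send_rows(rows="0 0 0 0 0 0 0.5; 0 0 0 0 0 0 0.7; 0 0 0 0 0 0 1; 0 0 0 0 0 0 1; 0 0 0 0 0 0 1; 0 0 0 0 0 0 1")

```text
time: 22.1
eef_pos: [0.4847, -0.2511, 0.1382]
tcp_rot: [0.002, 1.0, -0.0, 0.0]
contact_force: [-0.1, -0.1, 0.2]
opening: 0.996
finger_force: 0.0
```

Released cleanly; retreat straight up, then back.

send_rows(rows="0 0 0 0 0 -8 1; 0 0 0 0 0 -25 1; 0 0 0 0 0 -55 1; 0 0 0 0 0 -95 1; 0 0 0 0 0 -140 1; 0 0 0 10 0 -180 1; 0 0 0 20 0 -190 1; 0 0 0 20 0 -190 1")

```text
time: 23.1
eef_pos: [0.4644, -0.251, 0.3291]
tcp_rot: [0.003, 1.0, -0.001, 0.001]
contact_force: [0.4, -0.2, 0.1]
opening: 0.995
finger_force: 0.0
```

```bash
python3 - <<'E'
from h import *
st()
ps=ctrl.read_camera("side")
for r in ctrl.look_for(ps,"cutlery_cup")[:2]: print(r["p"],world(ps,r["position"]).round(3))
cv2.imwrite("pics/c7.png",cv2.resize(ps["color"][110:190,250:350,::-1],None,fx=7,fy=7,interpolation=cv2.INTER_CUBIC))
E
```

```text
t 23.1 tcp [ 0.4644 -0.251   0.3291] q [ 2.6e-03  1.0e+00 -6.0e-04  8.0e-04] F [ 0.38 -0.21  0.1 ] open 0.995
0.94 [ 0.484 -0.225  0.13 ]
0.54 [0.584 0.417 0.054]
```

View pics/c7.png

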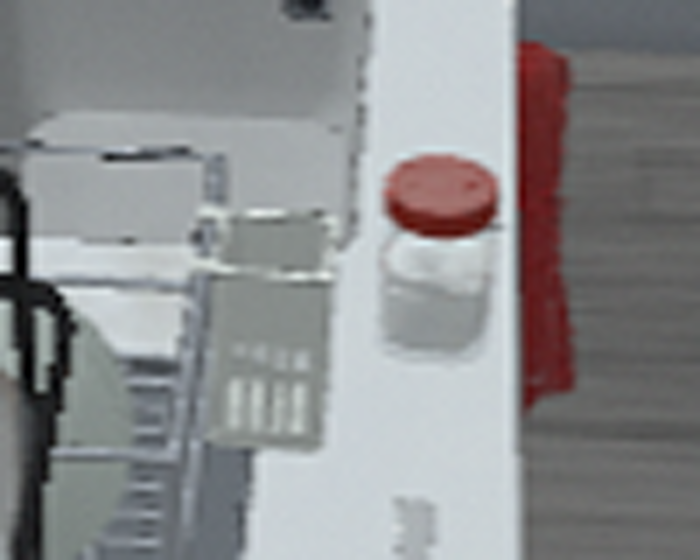

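The cup hangs upright with both hooks over the rail: straps at about crop (200,215) and (200,268), level. The gripper is clear, so I'm handing in.

```bash
python3 -c "
from plant import ctrl
print(ctrl.sign_off())"
```

```text
the job is handed in; nothing more can be done
None
```

The cutlery cup hangs upright by both hooks on the rack's front rail. It was tugged at about 7–9 N for about two seconds before release, the mug, jar, spoon and fork were not touched, and the job was handed in at about 23 s; the hand-in gave no verdict.

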